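Fetch the pine cone from behind the glue bottle and spray can

TASK

The pine cone sits at the back of the little wooden rack, behind the white glue bottle and the blue spray can: first move both out of the way to stand on the white board, then fetch the cone and set it upright in the middle of the birch slice. When the cone is there, put the bottle back centred on the red coaster and the can back centred on the blue coaster. Keep the bottle and the can upright all the time, and leave the empty tin and the tape roll where they are.

Things in the scene. Friction and masses are not known exactly. Their poses are not given: they have to be found in the camera images.
- glue_bottle: White wood-glue bottle with an orange label band and a red tapering cap, loose, about 0.17 kg. Body round, 58 mm in diameter, from the underside to 115 mm up (grip it there); the cap, 26 mm wide at its foot, reaches 152 mm. Origin: centre of the underside, z up. It starts standing on the red coaster.
- spray_can: Blue spray can with a blue cap and a thin bright seam between them, loose, about 0.2 kg. Upright cylinder 52 mm in diameter (cap 50 mm, from 104 mm up), 145 mm high. Origin: centre of the underside, z up. It starts standing on the blue coaster.
- cone: Brown open pine cone, loose, 20 g, about 49 mm across and 45 mm high, widest near mid-height. Origin: centre of the underside, z up. It starts standing on the rack's floor behind the bottle and can, 50 to 80 mm from either of them between centres, so that a gripper has no room round it until both are gone.
- slice: Sawn birch slice with bark, loose, 108 x 125 mm and 16 mm thick, lying flat on the bench ahead of the robot, with nothing on it (any other slice lies off by the robot's foot). Origin: centre of the underside, so its upper face lies 16 mm above the origin.
- white_board: White flat board with thin aluminium strips along its two short edges, fixed, 150 mm along its x, 220 mm along its y, 8 mm thick (strips 9 mm). Origin: centre of the underside; upper face 8 mm above it. The side area; any spot on it will do.
- red_coaster: Red round coaster fixed to the rack's floor, 74 mm in diameter, 3 mm thick. Origin: centre of its underside; upper face 3 mm above it (11 mm above the bench). Place of the glue bottle. The two coasters stand side by side, 84 mm between centres; which one is left changes.
- blue_coaster: Blue round coaster fixed to the rack's floor, 74 mm in diameter, 3 mm thick. Origin: centre of its underside; upper face 3 mm above it (11 mm above the bench). Place of the spray can.
- rack: Low open wooden rack, fixed: floor 180 mm along x, 190 mm along y, 8 mm thick; back wall 43 mm high at its +x edge (inner face at x = 85 mm), side walls 38 mm high along the rear part (inner faces at y = +-87 mm). Origin: underside, 5 mm in front of the floor's centre; x points from the open front to the back wall. Coaster centres: x = -35, y = +-42 mm.
- tin: Empty grey metal tin, loose, 67 mm in diameter, 73 mm high; a bystander. Origin: centre of the underside.
- tape_roll: Roll of pale yellow tape lying flat, loose, 100 mm in diameter, 25 mm high; a bystander. Origin: centre of the underside.

How it is judged (in metres and radians):
On the way, in this order (a step that is already met when the one before it is completed fails the run):
1. the bottle and the can both stand upright and released on the white board (x of glue_bottle in the frame of white_board between -0.075 and 0.075 m and y of glue_bottle in the frame of white_board between -0.11 and 0.11 m and angle between each of glue_bottle, spray_can's own z axis and vertical below 0.12 rad and z of each of glue_bottle, spray_can in the frame of white_board below 0.014 m and x of spray_can in the frame of white_board between -0.075 and 0.075 m and y of spray_can in the frame of white_board between -0.11 and 0.11 m and contact force between each of glue_bottle, spray_can and the fingers below 0.2 N and linear speed of each of glue_bottle, spray_can below 0.02 m/s and angular speed of each of glue_bottle, spray_can below 0.2 rad/s), for 0.2 s.
2. the cone stands released in the middle of the birch slice while the bottle and the can still stand on the white board (horizontal distance between cone and slice below 0.015 m and angle between cone's own z axis and vertical below 0.3 rad and z of cone in the frame of slice between 0.008 and 0.024 m and angle between slice's own z axis and vertical below 0.1 rad and contact force between cone and the fingers below 0.2 N and linear speed of cone below 0.02 m/s and angular speed of cone below 0.2 rad/s and x of glue_bottle in the frame of white_board between -0.075 and 0.075 m and y of glue_bottle in the frame of white_board between -0.11 and 0.11 m and angle between each of glue_bottle, spray_can's own z axis and vertical below 0.12 rad and z of each of glue_bottle, spray_can in the frame of white_board below 0.014 m and x of spray_can in the frame of white_board between -0.075 and 0.075 m and y of spray_can in the frame of white_board between -0.11 and 0.11 m), for 0.2 s.
At the end, for the whole second after the job is handed in: the bottle stands upright on the red coaster and the can on the blue one, each within 12 mm of the coaster's centre; the cone stands upright on the birch slice within 15 mm of its centre; all released and at rest (horizontal distance between glue_bottle and red_coaster below 0.012 m and angle between each of glue_bottle, spray_can, slice's own z axis and vertical below 0.1 rad and z of glue_bottle in the frame of red_coaster between -0.003 and 0.009 m and horizontal distance between spray_can and blue_coaster below 0.012 m and z of spray_can in the frame of blue_coaster between -0.003 and 0.009 m and horizontal distance between cone and slice below 0.015 m and angle between cone's own z axis and vertical below 0.3 rad and z of cone in the frame of slice between 0.008 and 0.024 m and contact force between each of glue_bottle, spray_can, cone and the fingers below 0.2 N and linear speed of each of glue_bottle, spray_can, cone below 0.02 m/s and angular speed of each of glue_bottle, spray_can, cone below 0.2 rad/s); the robot touches nothing.
It fails at once if the bottle or the can is tipped over (more than 0.6 rad) (angle between any of glue_bottle, spray_can's own z axis and vertical above 0.6 rad).
It fails at once if the tin or the tape roll is moved by more than 20 mm (distance of any of tin, tape_roll from where it was at the start of the episode above 0.02 m).
It also fails if it takes over 131 s, if anything falls off the work surface, if the arm or the gripper's body presses on something with over 40 N, if the wrist force passes 120 N, or if a joint passes its speed limit or range.

ROBOT

A 7-joint arm with a two-finger parallel gripper is mounted at the origin on the work surface; the furniture and walls round the work are solid. World frame = base frame: x ahead of the robot, y to its left, z up, the work surface at z = 0. Lengths are in mm, angles in rad, forces in N, time in s.
With the tool pointing down it reaches from about 350 to 900 mm from the base axis. Payload 7.2 kg.
Tool frame: the origin (TCP) lies midway between the tips of the shut fingers; the grasp point (between the pads) lies 19 mm behind it; z points along the fingers, y is the line along which they close (so a half turn about z gives the same grasp; the last joint's range is limited). The gripper opens to 88 mm and grips with 3 to 60 N. Pads are 20 mm wide; open, the fingers measure 115 mm over their backs; the gripper's body (75 mm by 178 mm) begins 61 mm behind the grasp point.
Start: joints at [-1.414, 0.411, -0.013, 1.596, 0.006, 1.134, -0.082], TCP at [139.329, 609.275, 222.653] pointing down, gripper open.
Joint ranges: [-2.95, 2.95], [-0.29, 1.99], [-1.47, 1.44], [0.14, 2.54], [-1.03, 4.17], [0.13, 1.85], [-2.86, 2.86]. Speed limits (rad/s): [2.39, 2.39, 3.01, 3.01, 3.14, 3.14, 3.14].

INTERFACE

Orientations are given as a rotation vector (axis times angle).
In Python, from workcell import state, grab_frame, finish_job, silhouettes gives the robot as it stands.
- The arm moves only by the tool send_rows, never from a script. Its arguments are lists of equal length, an entry for each row: "gripper": the opening, from -1 (shut) to 1 (fully open); "dp": the shift along the world's x, y, z in mm, a list of three; "turn": the turn about the world's z in rad. A call has exactly 8 rows; each row is the pose to reach, as a shift and turn from the pose commanded when the call began; what a row does not reach only later rows make up. A row lasts 1/10 s, in which the tool goes at most 50 mm and 8.59 degrees, less where a joint would pass 70% of its speed; a pose out of reach is approached as far as the arm can. A call with a gripper value outside its range is refused whole. The fingers move at their own pace and stop on an object; "grip_force" is the grip in N (left out, the last holds). Time passes only in rows, so rows that repeat a pose let the fingers close, or fill a call up. It gives the time, the measured TCP pose, the force, the opening and the grip force at its end, in the units of the state.
- state(): the state, without advancing time (a new reading comes with each control period).
- grab_frame(name): name is "scene" or "top" or "wrist"; returns a dict with "color" (420x560x3 uint8, red, green, blue), "fov_y" (degrees; the focal length in pixels is half the picture's height over the tangent of half this angle, whatever the lens; pixels are square), "cx", "cy" (the principal point, pixels), "k1" (the pictures are not rectified: a ray, as slopes to the right and down, at radius r is drawn at 1 + k1 r^2 times it, then the intrinsics apply), "R" (3x3) and "t" (3): a world point X has camera coordinates R X + t. Camera axes: x right, y down, z forward; pixel columns grow to the right and rows downward; lengths in mm; the calibration is good to about 2 mm. A picture is of the moment at which its call begins. There is no depth.
- finish_job(): hands the job in; it is judged then, once.
Trained networks look in a picture, given as the dict that the camera call returned (one of the last four; its "shot" number tells which), for a name from the list of things; names that differ only in an ending like _2 or _b are one class to them, and where a whole thing is asked for, a point or a joint stands for the part that bears it (a point fixed in the world has none). Each returns a list of dicts, best first, with "conf" (0 to 1); they miss things now and then, are a little off and sometimes report something else, mostly with a low value. They report only what shows in the picture. A call takes as long as a camera call.
- silhouettes(picture, target): "pixels" (420x560 bool, what is visible of it) and "bbox" ([left, top, width, height] in pixels, round what is visible of it).
The state is a dict: "t": time; "joints": joint angles; "joint_vel": joint speeds; "tau": joint torques, N m; "ee_pos": TCP position; "orientation": TCP orientation; "ft_force": force on the tool from outside, world axes, zero at the start; "ft_torque": the same for the moment, N m; "width": finger opening in mm; "grasp_force": force on a finger pad.
Only numpy, scipy, OpenCV 4.12 (cv2) and the standard library are available. Lean on these libraries where they do the work, as an engineer would, in place of code of your own. Each camera call takes 0.05 s, during which the arm holds its last target. There are 200 camera calls.

## Working session

There is one attempt and no reset: what is moved stays moved. The work goes in short steps, Python scripts to look and compute and a tool call to move; the robot and the scene stay as the last step left them, time stands still between calls to the robot, and variables do not carry over. Pictures are saved under pics/ and viewed, at most 14 in all, crops included, and the job is handed in when it is done.

Besides the shell and the picture viewer there is one more tool, called after ">>>" by a JSON object that holds its "method" and its "body". send_rows: Moves the arm, as the interface text tells. Its arguments: {"type":"object","properties":{"gripper":{"type":"array","items":{"type":"number"}},"dp":{"type":"array","items":{"type":"array","items":{"type":"number"}}},"turn":{"type":"array","items":{"type":"number"}},"grip_force":{"type":"number"}},"required":["gripper","dp","turn"]}

```bash
mkdir -p pics; cat > h.py <<'E'
import numpy as np, cv2
from workcell import state, grab_frame, finish_job, silhouettes
def K(p):
    f=p["color"].shape[0]/2/np.tan(np.radians(p["fov_y"])/2)
    return np.array([[f,0,p["cx"]],[0,f,p["cy"]],[0,0,1.]])
def D(p): return np.array([p["k1"],0,0,0.])
def save(p,n): cv2.imwrite(f"pics/{n}.png",p["color"][:,:,::-1])
def ray(p,uv):
    s=cv2.undistortPoints(np.array([[uv]],float),K(p),D(p))[0,0]
    R=np.array(p["R"]);t=np.array(p["t"])
    return -R.T@t, R.T@np.array([s[0],s[1],1])
def onz(p,uv,z):
    c,d=ray(p,uv); return (c+d*(z-c[2])/d[2])
def proj(p,X):
    return cv2.projectPoints(np.array(X,float).reshape(-1,1,3),cv2.Rodrigues(np.array(p["R"]))[0],np.array(p["t"],float),K(p),D(p))[0][:,0]
E
python3 - <<'E'
from h import *
s=state();print(s)
for n in ("top","scene"):
    p=grab_frame(n);save(p,n+"0")
    print(n,"cam",-np.array(p["R"]).T@p["t"])
    for o in "glue_bottle spray_can cone slice white_board red_coaster blue_coaster rack tin tape_roll".split():
        for q in silhouettes(p,o)[:2]:
            ys,xs=np.nonzero(q["pixels"]); c=(xs.mean(),ys.mean())
            print(o,round(q["conf"],2),q["bbox"],np.round(c),np.round(onz(p,c,8)))
E
```

```text
{'t': 0.0, 'joints': array([-1.41416993,  0.41187613, -0.01276473,  1.5970539 ,  0.00561183,
        1.13428979, -0.0822135 ]), 'joint_vel': array([-1.88590199e-04, -1.32954016e-03,  1.17887724e-03, -2.60509797e-03,
        6.23872239e-04, -3.28499735e-04, -1.36488108e-05]), 'tau': array([-2.07035259e-04, -5.87989962e+01,  6.41455427e-01, -2.91059679e+01,
       -5.38855162e-02,  1.88990770e-02,  1.47094543e-04]), 'ee_pos': array([139.23649608, 608.76857911, 221.81957885]), 'orientation': array([-3.52303815e-01, -3.12169857e+00,  2.49684831e-03]), 'ft_force': array([ 0.20274392, -1.4519074 , -0.17156713]), 'ft_torque': array([-0.00171092, -0.01338448, -0.03790174]), 'grasp_force': 0.0, 'width': 88.28451039537892}
top cam [ 475.46057826  -67.05021294 1283.89444557]
glue_bottle 0.8 [235.0, 208.2, 25.6, 32.5] [247. 225.] [537.  37.   8.]
spray_can 0.72 [275.9, 206.5, 22.8, 29.7] [286. 222.] [542. -55.   8.]
spray_can 0.66 [375.1, 231.7, 51.3, 52.1] [401. 258.] [ 463. -321.    8.]
cone 0.53 [258.6, 191.0, 18.8, 22.1] [268. 203.] [588. -13.   8.]
slice 0.91 [374.9, 231.1, 52.5, 52.5] [400
[... 575 characters left out ...]
39]
glue_bottle 0.61 [243.2, 157.7, 13.3, 61.4] [249. 192.] [577. 149.   8.]
spray_can 0.67 [250.8, 169.9, 29.2, 64.8] [267. 202.] [598.  69.   8.]
slice 0.56 [262.4, 280.0, 62.2, 47.8] [292. 304.] [ 466. -325.    8.]
white_board 0.6 [181.0, 168.1, 56.8, 39.3] [207. 185.] [486. 253.   8.]
red_coaster 0.4 [238.0, 215.2, 19.5, 7.4] [248. 219.] [517.  12.   8.]
rack 0.7 [183.9, 166.2, 54.5, 37.1] [207. 185.] [486. 253.   8.]
rack 0.66 [228.7, 185.9, 96.3, 59.7] [287. 219.] [604. -33.   8.]
tin 0.72 [275.0, 155.9, 25.4, 33.3] [287. 170.] [742. 232.   8.]
tape_roll 0.9 [356.5, 239.6, 48.8, 34.5] [380. 256.] [ 712. -275.    8.]
tape_roll 0.29 [239.7, 215.8, 14.6, 10.7] [249. 219.] [519.  11.   8.]
```

```bash
python3 - <<'E'
import cv2
a=cv2.imread("pics/top0.png");cv2.imwrite("pics/top0c.png",cv2.resize(a[120:300,80:440],None,fx=2.2,fy=2.2,interpolation=cv2.INTER_CUBIC))
E
```

```text
(no output)
```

View pics/top0c.png

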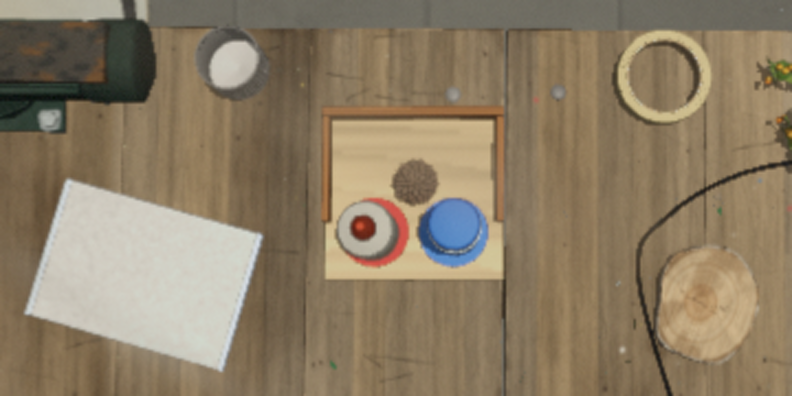

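View pics/scene0.png

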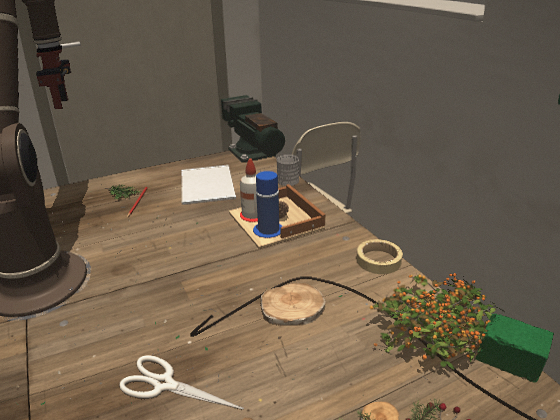

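Top crop (2.2x, origin 80,120): the board is left at about (145,275), the bottle (on red) at (365,230), the can (on blue) at (453,225), the cone at (415,182), the slice at (707,303). The tin is at (232,62) and the tape at (663,77), both clear of the paths. The scene view agrees.

```bash
python3 - <<'E'
from h import *
p=grab_frame("top")
q=lambda u,v,z: np.round(onz(p,(80+u/2.2,120+v/2.2),z)[:2],1)
print("rack front",q(325,279,8),q(504,279,8))
print("back wall top inner",q(331,117,43),q(497,117,43))
b=[q(*c,8) for c in((68,180),(262,234),(222,370),(26,313))];print("board",b,np.mean(b,0))
print("can top",q(453,222,145),"bottle tip",q(363,226,150),"cone",q(415,181,35))
for o,z in(("slice",16),("cone",25)):
    m=silhouettes(p,o)[0]["pixels"];ys,xs=np.nonzero(m);e=cv2.minEnclosingCircle(np.c_[xs,ys].astype(np.float32))
    print(o,onz(p,(xs.mean(),ys.mean()),z),onz(p,e[0],z))
h=cv2.cvtColor(p["color"],cv2.COLOR_RGB2HSV)
w=grab_frame("wrist");print("wrist cam rel tcp",-np.array(w["R"]).T@w["t"]-state()["ee_pos"],w["R"],w["fov_y"])
print(cv2.Rodrigues(state()["orientation"])[0].round(2))
E
```

```text
rack front [484.  81.] [ 485.8 -108.8]
back wall top inner [652.4  73.5] [653.5 -99.5]
board [array([587.4, 359.3]), array([531.2, 149. ]), array([387. , 188.5]), array([444.8, 399.8])] [487.6  274.15]
can top [538.2 -55.7] bottle tip [533.4  29.3] cone [586.8 -14.6]
slice [ 462.98387984 -319.46120924   16.        ] [ 461.91284313 -320.64859047   16.        ]
cone [587.3433824  -12.81066713  25.        ] [587.58862253 -12.68170215  25.        ]
wrist cam rel tcp [-66.2059407   14.1537477  162.43598294] [[ 2.24910086e-01  9.74379509e-01 -1.59773376e-04]
 [ 9.43082992e-01 -2.17644871e-01  2.51446177e-01]
 [ 2.44969228e-01 -5.67034609e-02 -9.67871270e-01]] 63.489143017024816
[[-0.97  0.22  0.  ]
 [ 0.22  0.97 -0.  ]
 [-0.   -0.   -1.  ]]
```

>>> {"method": "send_rows", "body": {"gripper": [1, 1, 1, 1, 1, 1, 1, 1], "dp": [[25, -35, 0], [50, -70, 0], [75, -105, 0], [100, -140, 0], [125, -175, 0], [150, -210, 0], [175, -245, 0], [200, -280, 0]], "turn": [-0.14, -0.28, -0.42, -0.56, -0.7, -0.84, -0.98, -1.1], "grip_force": 20}}

```text
t: 2.1
ee_pos: [340.1, 327.8, 223.0]
orientation: [-1.939, -2.472, -0.001]
ft_force: [-0.1, 0.3, -0.4]
width: 88.0
grasp_force: 0.0
```

>>> {"method": "send_rows", "body": {"gripper": [1, 1, 1, 1, 1, 1, 1, 1], "dp": [[25, -37, 0], [50, -74, 0], [75, -111, 0], [100, -148, 0], [125, -185, 0], [150, -222, 0], [175, -260, 0], [195, -300, 0]], "turn": [-0.1, -0.2, -0.25, -0.25, -0.25, -0.25, -0.25, -0.25]}}

```text
t: 2.9
ee_pos: [535.5, 28.0, 222.9]
orientation: [2.225, 2.218, 0.001]
ft_force: [0.3, 0.6, 0.1]
width: 87.9
grasp_force: 0.0
```

```bash
python3 - <<'E'
from h import *
s=state();print(s["t"],s["ee_pos"],cv2.Rodrigues(s["orientation"])[0].round(3))
p=grab_frame("wrist");save(p,"w1")
for o in("glue_bottle","spray_can","red_coaster","cone"):
    for q in silhouettes(p,o)[:1]: print(o,q["conf"],q["bbox"])
E
```

```text
2.9 [535.54932952  28.01198564 222.90675561] [[ 0.003  1.     0.001]
 [ 1.    -0.003  0.   ]
 [ 0.     0.001 -1.   ]]
glue_bottle 0.71 [255.9, 162.7, 61.2, 76.7]
spray_can 0.76 [262.4, 240.8, 56.7, 118.6]
red_coaster 0.98 [254.0, 157.4, 65.5, 35.2]
cone 0.98 [311.9, 211.7, 44.5, 47.5]
```

View pics/w1.png

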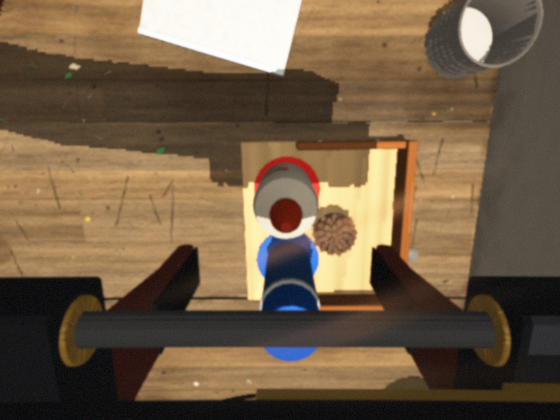

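The wrist view shows the bottle cap at (286,213) centred between the fingers, the can cap at (290,335), the cone at (334,234).

```bash
python3 - <<'E'
from h import *
p=grab_frame("wrist")
print("cap",onz(p,(286,215),150),"can",onz(p,(290,335),156),"cone",onz(p,(334,234),32),"tcp px",proj(p,[state()["ee_pos"]]))
print(proj(p,[[535,28.5,163],[535,28.5,11],[536,-55.5,156],[535,65.5,11]]))
E
```

```text
cap [535.59959905  36.08289895 150.        ] can [538.15946974 -57.19478176 156.        ] cone [588.04422716 -16.26500925  32.        ] tcp px [[283.19386842 261.08252502]]
[[285.24818508 230.52335071]
 [285.04664013 190.28627589]
 [287.16671687 333.05072494]
 [284.85041763 156.75856594]]
```

>>> {"method": "send_rows", "body": {"gripper": [1, 1, 1, 1, 1, 1, 0.2, 0.0], "dp": [[0, 2, -30], [0, 2, -60], [0, 2, -90], [0, 2, -115], [0, 2, -133], [0, 2, -133], [0, 2, -133], [0, 2, -133]], "turn": [0, 0, 0, 0, 0, 0, 0, 0]}}

```text
t: 4.0
ee_pos: [535.0, 32.1, 90.8]
orientation: [2.224, 2.218, 0.003]
ft_force: [-0.7, -0.4, -0.2]
width: 75.3
grasp_force: 0.0
```

>>> {"method": "send_rows", "body": {"gripper": [-1, -1, -1, -1, -1, -1, -1, -1], "dp": [[0, 0, 0], [0, 0, 0], [0, 0, 0], [0, 0, 0], [0, 0, 0], [0, 0, 0], [0, 0, 5], [0, 0, 15]], "turn": [0, 0, 0, 0, 0, 0, 0, 0]}}

```text
t: 4.8
ee_pos: [533.1, 31.1, 104.2]
orientation: [-2.225, -2.216, 0.004]
ft_force: [0.7, -0.8, -2.0]
width: 55.9
grasp_force: 20.0
```

>>> {"method": "send_rows", "body": {"gripper": [-1, -1, -1, -1, -1, -1, -1, -1], "dp": [[0, 0, 15], [0, 0, 35], [0, 15, 50], [-3, 40, 55], [-6, 70, 55], [-9, 105, 55], [-13, 140, 55], [-17, 175, 55]], "turn": [0, 0, 0, 0, 0, 0, 0, 0]}}

```text
t: 5.6
ee_pos: [516.7, 207.3, 160.1]
orientation: [-2.226, -2.216, 0.001]
ft_force: [0.3, -0.6, -1.6]
width: 56.3
grasp_force: 20.0
```

>>> {"method": "send_rows", "body": {"gripper": [-1, -1, -1, -1, -1, -1, -1, -1], "dp": [[-4, 35, 0], [-7, 65, 0], [-10, 90, 0], [-12, 108, 0], [-14, 118, 0], [-15, 120, -15], [-15, 120, -35], [-15, 120, -50]], "turn": [0, 0, 0, 0, 0, 0, 0, 0]}}

```text
t: 6.4
ee_pos: [502.0, 324.4, 107.8]
orientation: [2.227, 2.215, -0.003]
ft_force: [-0.3, 0.5, -2.0]
width: 56.2
grasp_force: 20.0
```

>>> {"method": "send_rows", "body": {"gripper": [-1, -1, -1, -1, -0.1, 0.4, 1, 1], "dp": [[0, 0, -12], [0, 0, -20], [0, 0, -22.5], [0, 0, -22.5], [0, 0, -22.5], [0, 0, -22.5], [0, 0, -22.5], [0, 0, -22.5]], "turn": [0, 0, 0, 0, 0, 0, 0, 0]}}

```text
t: 7.2
ee_pos: [502.6, 326.5, 87.5]
orientation: [2.226, 2.217, 0.001]
ft_force: [0.3, -0.1, -0.7]
width: 73.6
grasp_force: 0.0
```

>>> {"method": "send_rows", "body": {"gripper": [1, 1, 1, 1, 1, 1, 1, 1], "dp": [[0, 0, 0], [0, 0, 0], [0, 0, 20], [0, 0, 50], [0, 0, 85], [0, 0, 120], [0, 0, 140], [0, 0, 140]], "turn": [0, 0, 0, 0, 0, 0, 0, 0]}}

```text
t: 8.0
ee_pos: [503.8, 327.0, 230.4]
orientation: [2.226, 2.217, 0.009]
ft_force: [-0.1, 0.5, -0.8]
width: 87.8
grasp_force: 0.0
```

```bash
python3 - <<'E'
from h import *
p=grab_frame("wrist");save(p,"w2")
E
```

```text
(no output)
```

View pics/w2.png

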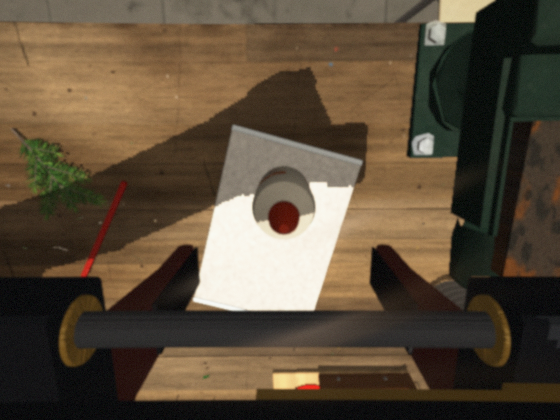

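The bottle stands upright on the board, cap at (284,216). Now the can.

>>> {"method": "send_rows", "body": {"gripper": [1, 1, 1, 1, 1, 1, 1, 1], "dp": [[4, -48, 0], [8, -96, 0], [12, -144, 0], [16, -192, 0], [20, -240, 0], [25, -288, 0], [29, -336, 0], [33, -383, 0]], "turn": [0, 0, 0, 0, 0, 0, 0, 0]}}

```text
t: 8.85
ee_pos: [534.4, -58.5, 225.7]
orientation: [-2.225, -2.216, 0.002]
ft_force: [0.8, 0.7, -0.5]
width: 87.8
grasp_force: 0.0
```

>>> {"method": "send_rows", "body": {"gripper": [1, 1, 1, 1, 1, 1, 1, 1], "dp": [[0, 0, 0], [0, 0, -30], [0, 0, -65], [0, 0, -100], [0, 0, -130], [0, 0, -144], [0, 0, -144], [0, 0, -144]], "turn": [0, 0, 0, 0, 0, 0, 0, 0]}}

```text
t: 9.65
ee_pos: [535.5, -56.8, 83.5]
orientation: [2.226, 2.217, -0.0]
ft_force: [0.7, -1.2, -0.7]
width: 88.2
grasp_force: 0.0
```

>>> {"method": "send_rows", "body": {"gripper": [0.2, -0.1, -1, -1, -1, -1, -1, -1], "dp": [[0, 0, 0], [0, 0, 0], [0, 0, 0], [0, 0, 0], [0, 0, 0], [0, 0, 0], [0, 0, 0], [0, 0, 5]], "turn": [0, 0, 0, 0, 0, 0, 0, 0]}}

```text
t: 10.45
ee_pos: [534.4, -56.6, 87.6]
orientation: [-2.225, -2.216, 0.002]
ft_force: [-0.1, 0.6, -2.9]
width: 52.5
grasp_force: 19.8
```

>>> {"method": "send_rows", "body": {"gripper": [-1, -1, -1, -1, -1, -1, -1, -1], "dp": [[0, 0, 15], [0, 0, 35], [-2, 12, 50], [-8, 35, 55], [-15, 65, 55], [-22, 100, 55], [-30, 135, 55], [-38, 170, 55]], "turn": [0, 0, 0, 0, 0, 0, 0, 0]}}

```text
t: 11.25
ee_pos: [496.0, 114.2, 143.0]
orientation: [-2.226, -2.216, 0.002]
ft_force: [0.8, 0.8, -2.0]
width: 52.4
grasp_force: 19.8
```

>>> {"method": "send_rows", "body": {"gripper": [-1, -1, -1, -1, -1, -1, -1, -1], "dp": [[-8, 35, 0], [-14, 62, 0], [-19, 85, 0], [-22, 100, 0], [-24, 106, 0], [-24, 106, -15], [-24, 106, -35], [-24, 106, -50]], "turn": [0, 0, 0, 0, 0, 0, 0, 0]}}

```text
t: 12.05
ee_pos: [473.2, 217.8, 92.3]
orientation: [2.227, 2.215, -0.002]
ft_force: [0.4, -0.4, -3.0]
width: 52.5
grasp_force: 19.8
```

>>> {"method": "send_rows", "body": {"gripper": [-1, -1, -1, -1, -0.1, 0.4, 1, 1], "dp": [[0, 0, -6], [0, 0, -11], [0, 0, -12.5], [0, 0, -12.5], [0, 0, -12.5], [0, 0, -12.5], [0, 0, -12.5], [0, 0, -12.5]], "turn": [0, 0, 0, 0, 0, 0, 0, 0]}}

```text
t: 12.85
ee_pos: [473.6, 219.5, 81.0]
orientation: [2.226, 2.217, 0.001]
ft_force: [0.2, -0.5, 0.2]
width: 72.9
grasp_force: 0.0
```

>>> {"method": "send_rows", "body": {"gripper": [1, 1, 1, 1, 1, 1, 1, 1], "dp": [[0, 0, 0], [0, 0, 0], [0, 0, 20], [0, 0, 50], [0, 0, 85], [0, 0, 120], [0, 0, 140], [0, 0, 140]], "turn": [0, 0, 0, 0, 0, 0, 0, 0]}}

```text
t: 13.65
ee_pos: [474.8, 219.9, 223.4]
orientation: [2.226, 2.217, 0.008]
ft_force: [0.4, 0.6, -0.3]
width: 87.7
grasp_force: 0.0
```

>>> {"method": "send_rows", "body": {"gripper": [1, 1, 1, 1, 1, 1, 1, 1], "dp": [[15, -40, 0], [30, -80, 0], [45, -120, 0], [60, -160, 0], [80, -195, 0], [100, -225, 0], [114, -235, 0], [114, -235, 0]], "turn": [0, 0, 0, 0, 0, 0, 0, 0]}}

```text
t: 14.45
ee_pos: [587.9, -18.3, 219.3]
orientation: [2.229, 2.212, -0.003]
ft_force: [-0.3, -0.3, -0.6]
width: 87.4
grasp_force: 0.0
```

```bash
python3 - <<'E'
from h import *
p=grab_frame("wrist");save(p,"w3");s=state();print(s["t"],s["ee_pos"])
for o,z in(("cone",28),("red_coaster",11),("blue_coaster",11)):
    for q in silhouettes(p,o)[:1]:
        c,(w,hh),a=cv2.fitEllipse(cv2.findContours(q["pixels"].astype(np.uint8),0,1)[0][0]);print(o,q["conf"],q["bbox"],c,onz(p,c,z).round(1))
p=grab_frame("top");save(p,"top3")
for o,z in(("cone",28),("red_coaster",11),("blue_coaster",11),("slice",16)):
    for q in silhouettes(p,o)[:1]:
        c,(w,hh),a=cv2.fitEllipse(cv2.findContours(q["pixels"].astype(np.uint8),0,1)[0][0]);print(o,q["conf"],q["bbox"],c,onz(p,c,z).round(1))
a=p["color"][120:300,80:440,::-1];cv2.imwrite("pics/top3c.png",cv2.resize(a,None,fx=2.2,fy=2.2,interpolation=cv2.INTER_CUBIC))
E
```

```text
14.5 [587.00296251 -16.67601819 219.21519537]
cone 0.59 [263.3, 171.7, 47.2, 45.2] (285.8346862792969, 192.37229919433594) [589.6 -18.5  28. ]
red_coaster 0.81 [205.4, 110.3, 66.2, 70.0] (238.01995849609375, 146.4745330810547) [538.9  28.6  11. ]
blue_coaster 0.88 [208.5, 192.5, 67.3, 61.6] (241.65625, 222.62261962890625) [539.2 -56.2  11. ]
blue_coaster 0.59 [279.7, 206.7, 18.3, 34.4] (288.95263671875, 225.2728729248047) [535.5 -61.5  11. ]
slice 0.73 [379.1, 230.6, 46.3, 51.8] (400.41009521484375, 257.9639892578125) [ 462.  -319.1   16. ]
```

View pics/w3.png

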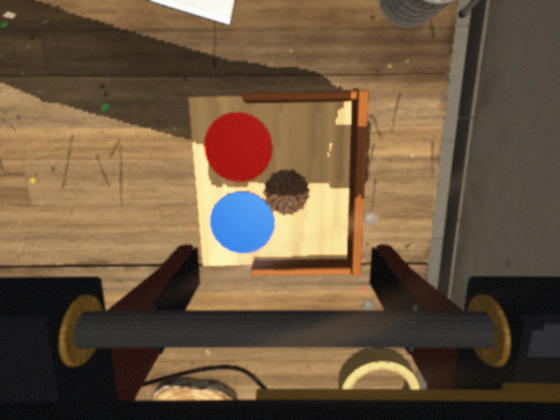

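View pics/top3c.png

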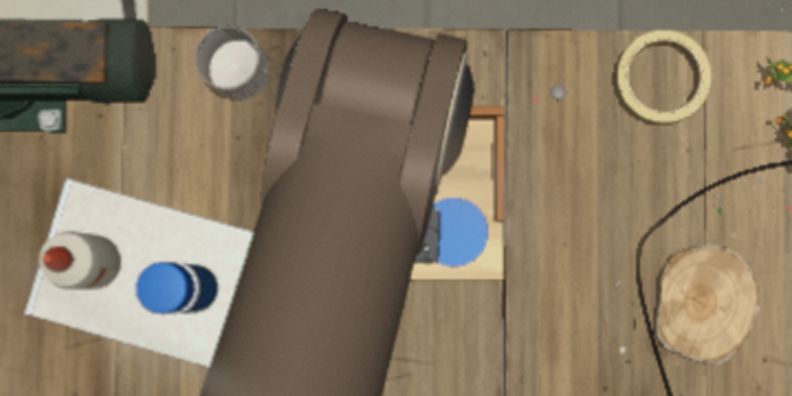

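Both objects stand on the board. The wrist view has the cone at (286,192) and the coasters at (238,146) and (242,223). Now fetch the cone.

>>> {"method": "send_rows", "body": {"gripper": [0.6, 0.6, 0.6, 0.6, 0.6, 0.6, 0.6, 0.6], "dp": [[1, 1, -30], [1, 1, -65], [1, 1, -100], [1, 1, -135], [1, 1, -165], [1, 1, -185], [1, 1, -198], [1, 1, -204]], "turn": [0, 0, 0, 0, 0, 0, 0, 0], "grip_force": 8}}

```text
t: 15.7
ee_pos: [587.9, -14.5, 15.7]
orientation: [-2.225, -2.217, 0.001]
ft_force: [-1.0, -0.5, -0.1]
width: 70.3
grasp_force: 0.0
```

>>> {"method": "send_rows", "body": {"gripper": [0.3, 0.1, -0.1, -1, -1, -1, -1, -1], "dp": [[0, 0, 0], [0, 0, 0], [0, 0, 0], [0, 0, 0], [0, 0, 0], [0, 0, 0], [0, 0, 0], [0, 0, 0]], "turn": [0, 0, 0, 0, 0, 0, 0, 0]}}

```text
t: 16.5
ee_pos: [589.1, -14.8, 17.5]
orientation: [2.225, 2.216, 0.002]
ft_force: [-0.6, -0.3, 7.4]
width: 47.8
grasp_force: 8.0
```

>>> {"method": "send_rows", "body": {"gripper": [-1, -1, -1, -1, -1, -1, -1, -1], "dp": [[0, 0, 5], [0, 0, 20], [0, 0, 45], [0, 0, 70], [0, 0, 90], [0, 0, 100], [0, 0, 100], [0, 0, 100]], "turn": [0, 0, 0, 0, 0, 0, 0, 0]}}

```text
t: 17.3
ee_pos: [588.0, -14.5, 116.3]
orientation: [-2.225, -2.217, 0.0]
ft_force: [-0.7, 0.0, -1.0]
width: 48.3
grasp_force: 8.0
```

```bash
python3 - <<'E'
from h import *
p=grab_frame("wrist");save(p,"w4");s=state();print(s["t"],s["ee_pos"],proj(p,[s["ee_pos"]+[0,0,19]]))
for q in silhouettes(p,"cone")[:1]:
    ys,xs=np.nonzero(q["pixels"]);print(q["conf"],q["bbox"],onz(p,(xs.mean(),ys.mean()),s["ee_pos"][2]+22))
E
```

```text
17.35 [587.69007823 -14.49021768 115.85560625] [[282.81972611 278.18309683]]
0.96 [230.5, 230.8, 107.6, 81.2] [588.7046345  -11.06681791 137.85560625]
```

View pics/w4.png

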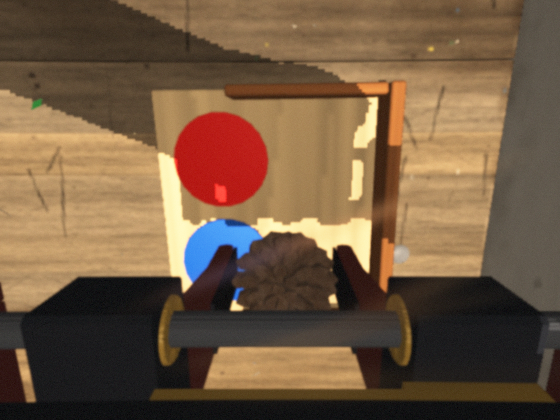

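The cone is held upright between the fingers at (285,275). Carry it to the slice.

>>> {"method": "send_rows", "body": {"gripper": [-1, -1, -1, -1, -1, -1, -1, -1], "dp": [[-5, -12, 0], [-15, -35, 0], [-28, -68, 0], [-43, -103, 0], [-58, -140, 0], [-73, -177, 0], [-88, -213, 0], [-102, -248, 0]], "turn": [0, 0, 0, 0, 0, 0, 0, 0]}}

```text
t: 18.2
ee_pos: [484.3, -265.0, 116.2]
orientation: [-2.227, -2.215, 0.001]
ft_force: [0.4, 0.2, -0.3]
width: 48.4
grasp_force: 8.0
```

>>> {"method": "send_rows", "body": {"gripper": [-1, -1, -1, -1, -1, -1, -1, -1], "dp": [[-12, -28, 0], [-20, -46, 0], [-24, -57, 0], [-24, -57, 0], [-24, -57, -10], [-24, -57, -25], [-24, -57, -35], [-24, -57, -35]], "turn": [0, 0, 0, 0, 0, 0, 0, 0]}}

```text
t: 19.0
ee_pos: [461.6, -318.1, 79.4]
orientation: [-2.222, -2.216, 0.002]
ft_force: [-0.7, -0.3, -0.9]
width: 48.0
grasp_force: 8.0
```

```bash
python3 - <<'E'
from h import *
p=grab_frame("wrist");save(p,"w5");s=state();print(s["t"],s["ee_pos"])
P=s["ee_pos"]
for z in (P[2]+12,): print(proj(p,[[462.5,-319.5,16]]+[[462.5+58*np.cos(a),-319.5+58*np.sin(a),16] for a in (0,1.57,3.14)]))
for q in silhouettes(p,"slice")[:1]: print(q["conf"],q["bbox"])
E
```

```text
19.05 [ 461.93864202 -318.735272     80.35569019]
[[285.35455514 229.22699884]
 [369.03981642 228.97329459]
 [285.08477266 143.98017479]
 [201.86885353 229.3933338 ]]
0.75 [202.9, 155.1, 179.3, 144.8]
```

View pics/w5.png

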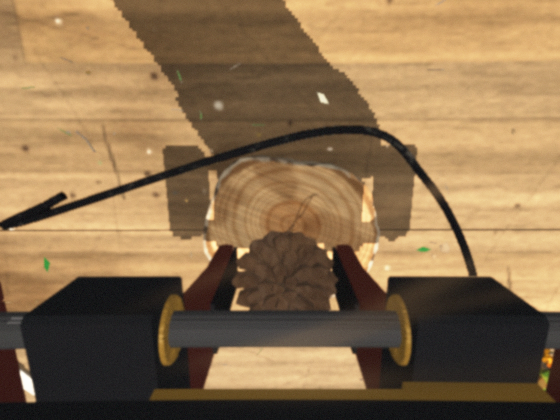

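The slice spans columns about 205–380 with its top edge at row 157, so its centre is roughly (465,-322). I shift slightly and lower.

>>> {"method": "send_rows", "body": {"gripper": [-1, -1, -1, -1, -1, -1, -1, -1], "dp": [[3, -4, -10], [3, -4, -22], [3, -4, -34], [3, -4, -44], [3, -4, -50], [3, -4, -53], [3, -4, -53], [3, -4, -53]], "turn": [0, 0, 0, 0, 0, 0, 0, 0]}}

```text
t: 19.9
ee_pos: [465.5, -323.9, 28.9]
orientation: [2.226, 2.217, 0.0]
ft_force: [-0.5, 0.2, 0.1]
width: 48.2
grasp_force: 8.0
```

>>> {"method": "send_rows", "body": {"gripper": [-1, -1, -1, -1, -1, -1, -1, -1], "dp": [[0, 0, -1], [0, 0, -2], [0, 0, -2.5], [0, 0, -3], [0, 0, -3], [0, 0, -3], [0, 0, -3], [0, 0, -3]], "turn": [0, 0, 0, 0, 0, 0, 0, 0]}}

```text
t: 20.7
ee_pos: [465.4, -323.7, 25.7]
orientation: [2.226, 2.217, 0.0]
ft_force: [0.7, 0.4, 0.3]
width: 48.2
grasp_force: 8.0
```

>>> {"method": "send_rows", "body": {"gripper": [-1, -1, -1, -1, -1, -1, -1, -1], "dp": [[0, 0, -0.5], [0, 0, -1], [0, 0, -1.5], [0, 0, -2], [0, 0, -2], [0, 0, -2], [0, 0, -2], [0, 0, -2]], "turn": [0, 0, 0, 0, 0, 0, 0, 0]}}

```text
t: 21.5
ee_pos: [465.9, -324.5, 24.7]
orientation: [2.225, 2.215, 0.001]
ft_force: [-0.7, -0.1, 9.2]
width: 48.2
grasp_force: 8.0
```

>>> {"method": "send_rows", "body": {"gripper": [-1, -1, 0.15, 0.2, 0.3, 0.4, 0.5, 0.6], "dp": [[0, 0, 1], [0, 0, 1], [0, 0, 1], [0, 0, 1], [0, 0, 1], [0, 0, 1], [0, 0, 1], [0, 0, 1]], "turn": [0, 0, 0, 0, 0, 0, 0, 0]}}

```text
t: 22.3
ee_pos: [465.3, -323.7, 24.6]
orientation: [-2.226, -2.217, 0.0]
ft_force: [-0.3, -0.2, -0.4]
width: 69.1
grasp_force: 0.0
```

>>> {"method": "send_rows", "body": {"gripper": [0.8, 0.8, 0.8, 0.8, 0.8, 0.8, 0.8, 0.8], "dp": [[0, 0, 0], [0, 0, 5], [0, 0, 20], [0, 0, 45], [0, 0, 80], [0, 0, 120], [0, 0, 150], [0, 0, 150]], "turn": [0, 0, 0, 0, 0, 0, 0, 0]}}

```text
t: 23.1
ee_pos: [467.0, -325.6, 180.0]
orientation: [2.221, 2.211, 0.005]
ft_force: [-0.1, 0.0, -0.5]
width: 78.8
grasp_force: 0.0
```

>>> {"method": "send_rows", "body": {"gripper": [1, 1, 1, 1, 1, 1, 1, 1], "dp": [[0, 20, 20], [0, 60, 40], [0, 105, 45], [0, 150, 45], [0, 195, 45], [0, 240, 45], [0, 280, 45], [0, 300, 45]], "turn": [0, 0, 0, 0, 0, 0, 0, 0]}}

```text
t: 23.9
ee_pos: [464.7, -20.1, 219.8]
orientation: [-2.221, -2.221, -0.001]
ft_force: [0.4, -0.5, 0.6]
width: 87.7
grasp_force: 0.0
```

```bash
python3 - <<'E'
from h import *
p=grab_frame("top");save(p,"top6");s=state();print(s["t"],s["ee_pos"])
def show(o,z):
    for q in silhouettes(p,o)[:2]:
        c=cv2.fitEllipse(cv2.findContours(q["pixels"].astype(np.uint8),0,1)[0][0])[0];print(o,round(q["conf"],2),q["bbox"],onz(p,c,z).round(1))
show("cone",41);show("slice",16);show("glue_bottle",10);show("spray_can",10)
a=p["color"][200:310,80:440,::-1];cv2.imwrite("pics/top6c.png",cv2.resize(a,None,fx=2.2,fy=2.2,interpolation=cv2.INTER_CUBIC))
E
```

```text
23.95 [464.91507826 -18.08483717 219.62834526]
cone 0.68 [397.3, 247.3, 19.0, 19.6] [ 461.8 -323.7   41. ]
cone 0.65 [376.4, 232.0, 53.0, 53.4] [ 462.2 -314.2   41. ]
slice 0.67 [374.2, 231.6, 53.7, 52.4] [ 462.5 -318.7   16. ]
glue_bottle 0.62 [100.5, 224.0, 35.3, 29.2] [501.1 344.1  10. ]
spray_can 0.85 [140.5, 239.0, 36.2, 24.3] [473.5 241.   10. ]
```

View pics/top6c.png

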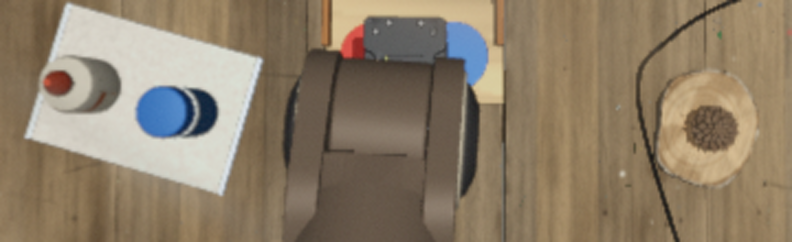

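The cone stands at (711,128), in the middle of the slice (centre about (707,128)). Bottle and can stand on the board. Can back first.

>>> {"method": "send_rows", "body": {"gripper": [1, 1, 1, 1, 1, 1, 1, 1], "dp": [[2, 40, 0], [4, 85, 0], [6, 130, 0], [8, 175, 0], [9, 215, 0], [9, 238, 0], [9, 238, 0], [9, 238, 0]], "turn": [0, 0, 0, 0, 0, 0, 0, 0], "grip_force": 20}}

```text
t: 24.95
ee_pos: [474.9, 212.5, 219.5]
orientation: [2.227, 2.215, -0.001]
ft_force: [0.4, -0.1, -0.6]
width: 87.7
grasp_force: 0.0
```

```bash
python3 - <<'E'
from h import *
p=grab_frame("wrist");save(p,"w7");s=state();print(s["t"],s["ee_pos"])
print(proj(p,[[473.6,219.5,153],[502.6,328,160]]))
for o in("spray_can","glue_bottle"):
    for q in silhouettes(p,o)[:1]:print(o,q["conf"],q["bbox"])
E
```

```text
25.0 [474.92337533 211.9319114  219.58574565]
[[281.92180075 216.14647932]
 [329.03790696  41.74406305]]
spray_can 0.88 [251.8, 162.3, 70.6, 89.5]
glue_bottle 0.97 [285.3, 23.9, 68.6, 86.9]
```

View pics/w7.png

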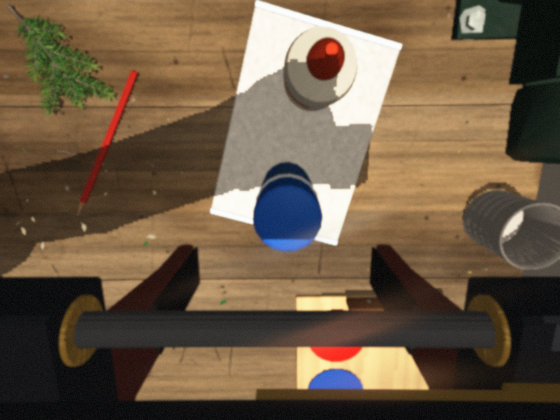

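Can cap at (287,214), where expected; bottle upright at (326,60).

>>> {"method": "send_rows", "body": {"gripper": [1, 1, 1, 1, 1, 1, 1, 1], "dp": [[0, 8, 0], [0, 8, -20], [0, 8, -50], [0, 8, -85], [0, 8, -115], [0, 8, -132], [0, 8, -138], [0, 8, -138]], "turn": [0, 0, 0, 0, 0, 0, 0, 0]}}

```text
t: 25.9
ee_pos: [474.2, 222.0, 81.3]
orientation: [-2.227, -2.216, 0.002]
ft_force: [-0.2, -0.6, -0.4]
width: 87.2
grasp_force: 0.0
```

>>> {"method": "send_rows", "body": {"gripper": [0.2, -0.1, -1, -1, -1, -1, -1, -1], "dp": [[0, 0, 0], [0, 0, 0], [0, 0, 0], [0, 0, 0], [0, 0, 0], [0, 0, 0], [0, 0, 0], [0, 0, 0]], "turn": [0, 0, 0, 0, 0, 0, 0, 0]}}

```text
t: 26.7
ee_pos: [474.8, 222.5, 82.0]
orientation: [2.226, 2.217, 0.002]
ft_force: [2.5, -0.6, 3.5]
width: 52.3
grasp_force: 20.0
```

>>> {"method": "send_rows", "body": {"gripper": [-1, -1, -1, -1, -1, -1, -1, -1], "dp": [[0, 0, 15], [0, 0, 35], [3, -12, 50], [8, -35, 55], [15, -66, 55], [22, -100, 55], [30, -135, 55], [38, -170, 55]], "turn": [0, 0, 0, 0, 0, 0, 0, 0]}}

```text
t: 27.5
ee_pos: [511.5, 51.0, 136.1]
orientation: [-2.224, -2.217, 0.002]
ft_force: [1.5, 0.6, -1.8]
width: 52.3
grasp_force: 20.0
```

>>> {"method": "send_rows", "body": {"gripper": [-1, -1, -1, -1, -1, -1, -1, -1], "dp": [[8, -35, 0], [14, -64, 0], [20, -88, 0], [24, -102, 0], [25, -107, 0], [25, -107, -15], [25, -107, -35], [25, -107, -40]], "turn": [0, 0, 0, 0, 0, 0, 0, 0]}}

```text
t: 28.3
ee_pos: [535.8, -53.0, 94.7]
orientation: [-2.222, -2.217, 0.003]
ft_force: [0.1, 0.7, -3.2]
width: 52.2
grasp_force: 20.0
```

```bash
python3 - <<'E'
from h import *
p=grab_frame("wrist");save(p,"w8");s=state();print(s["t"],s["ee_pos"])
q=silhouettes(p,"red_coaster")[0];c=cv2.fitEllipse(cv2.findContours(q["pixels"].astype(np.uint8),0,1)[0][0])[0];print(q["conf"],q["bbox"],c,onz(p,c,11).round(1))
q=silhouettes(p,"blue_coaster");print([(a["conf"],a["bbox"]) for a in q[:2]])
E
```

```text
28.35 [535.90514327 -53.29705503  94.86571926]
0.65 [234.4, 50.4, 106.0, 109.8] (288.2144775390625, 105.28137969970703) [538.8  28.6  11. ]
[(0.94, [241.0, 174.3, 98.5, 73.8])]
```

View pics/w8.png

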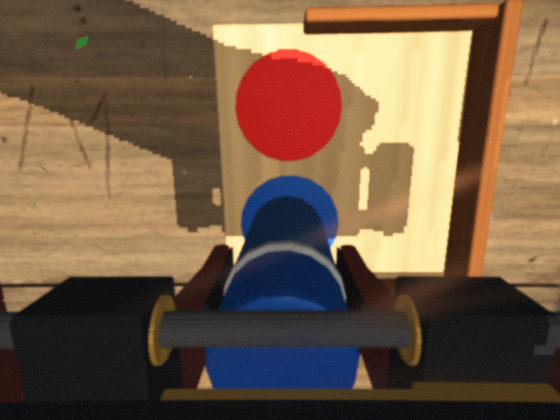

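The can hangs over the blue coaster, centred on columns 242–339. Lower and release.

>>> {"method": "send_rows", "body": {"gripper": [-1, -1, -1, -1, -1, -0.1, 0.4, 1], "dp": [[2, 0, -4], [2, 0, -8], [2, 0, -10], [2, 0, -10.5], [2, 0, -10.5], [2, 0, -10.5], [2, 0, -10.5], [2, 0, -10.5]], "turn": [0, 0, 0, 0, 0, 0, 0, 0]}}

```text
t: 29.25
ee_pos: [539.7, -54.8, 86.5]
orientation: [2.226, 2.217, 0.001]
ft_force: [-0.6, -0.5, -0.9]
width: 64.7
grasp_force: 0.0
```

>>> {"method": "send_rows", "body": {"gripper": [1, 1, 1, 1, 1, 1, 1, 1], "dp": [[0, 0, 0], [0, 0, 0], [0, 0, 20], [0, 0, 50], [0, 0, 85], [0, 0, 120], [0, 0, 145], [0, 0, 145]], "turn": [0, 0, 0, 0, 0, 0, 0, 0]}}

```text
t: 30.05
ee_pos: [541.2, -55.1, 234.7]
orientation: [2.223, 2.214, 0.008]
ft_force: [-0.9, 0.4, -0.4]
width: 87.9
grasp_force: 0.0
```

>>> {"method": "send_rows", "body": {"gripper": [1, 1, 1, 1, 1, 1, 1, 1], "dp": [[-4, 48, 0], [-8, 96, 0], [-12, 144, 0], [-16, 192, 0], [-20, 240, 0], [-25, 288, 0], [-29, 336, 0], [-34, 380, 0]], "turn": [0, 0, 0, 0, 0, 0, 0, 0]}}

```text
t: 30.85
ee_pos: [504.3, 327.5, 230.1]
orientation: [-2.225, -2.218, 0.001]
ft_force: [0.5, -0.6, -0.0]
width: 87.9
grasp_force: 0.0
```

```bash
python3 - <<'E'
from h import *
p=grab_frame("wrist");s=state();print(s["t"],s["ee_pos"])
print(proj(p,[[503,328.5,160]]))
for q in silhouettes(p,"glue_bottle")[:1]:print(q["conf"],q["bbox"])
p=grab_frame("top");save(p,"top9");
a=p["color"][190:260,180:320,::-1];cv2.imwrite("pics/top9c.png",cv2.resize(a,None,fx=5,fy=5,interpolation=cv2.INTER_CUBIC))
E
```

```text
30.9 [501.49384129 336.43388023 229.41855811]
[[282.01292145 223.08095295]]
0.88 [255.6, 163.4, 61.5, 79.1]
```

View pics/top9c.png

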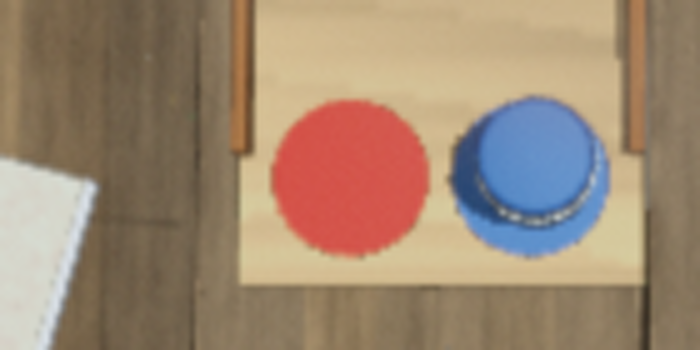

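The can stands on the blue coaster: cap centre (534,155), coaster centre about (530,178), red coaster centre (350,178).

```bash
python3 - <<'E'
from h import *
p=grab_frame("top");f=lambda u,v,z:onz(p,(180+u/5,190+v/5),z).round(1)
print("can",f(534,155,156),"blue",f(530,178,11),"red",f(350,178,11))
w=grab_frame("wrist");s=state();print(s["t"],s["ee_pos"])
h=cv2.cvtColor(w["color"],cv2.COLOR_RGB2HSV);m=((h[...,0]<8)|(h[...,0]>172))&(h[...,1]>150)&(h[...,2]>60)
m[:120]=0;m[260:]=0;m[:,:230]=0;m[:,340:]=0;ys,xs=np.nonzero(m);print(xs.min(),xs.max(),ys.min(),ys.max())
for q in silhouettes(w,"glue_bottle")[:1]:print(q["conf"],q["bbox"])
for y in(324,328,332):print(y,proj(w,[[503,y,163],[503,y+29,8],[503,y-29,123]])[:,1])
E
```

```text
can [537.4 -57.7 156. ] blue [534.6 -54.7  11. ] red [533.9  29.3  11. ]
31.1 [505.13600148 324.44775566 230.14532194]
269 298 200 231
0.68 [255.7, 163.0, 58.3, 77.7]
324 [228.32998711 163.48011854 247.50907294]
328 [222.87275969 159.88750662 243.00200993]
332 [217.36915555 156.2748215  238.4633791 ]
```

>>> {"method": "send_rows", "body": {"gripper": [1, 1, 1, 1, 1, 1, 1, 1], "dp": [[0, 3, 0], [0, 3, -20], [0, 3, -50], [0, 3, -85], [0, 3, -115], [0, 3, -135], [0, 3, -142], [0, 3, -142]], "turn": [0, 0, 0, 0, 0, 0, 0, 0]}}

```text
t: 31.95
ee_pos: [505.4, 327.3, 88.7]
orientation: [2.227, 2.215, -0.002]
ft_force: [-0.4, -0.3, 0.1]
width: 87.7
grasp_force: 0.0
```

>>> {"method": "send_rows", "body": {"gripper": [0.4, 0.1, -1, -1, -1, -1, -1, -1], "dp": [[0, 0, 0], [0, 0, 0], [0, 0, 0], [0, 0, 0], [0, 0, 0], [0, 0, 0], [0, 0, 0], [0, 0, 0]], "turn": [0, 0, 0, 0, 0, 0, 0, 0]}}

```text
t: 32.75
ee_pos: [505.4, 328.6, 89.7]
orientation: [-2.225, -2.217, -0.001]
ft_force: [-1.7, -1.1, 5.2]
width: 56.5
grasp_force: 20.0
```

>>> {"method": "send_rows", "body": {"gripper": [-1, -1, -1, -1, -1, -1, -1, -1], "dp": [[0, 0, 15], [0, 0, 35], [1, -12, 50], [4, -36, 55], [7, -70, 55], [10, -106, 55], [14, -142, 55], [18, -178, 55]], "turn": [0, 0, 0, 0, 0, 0, 0, 0]}}

```text
t: 33.55
ee_pos: [523.2, 147.8, 144.9]
orientation: [2.226, 2.216, 0.0]
ft_force: [0.4, -0.4, -1.5]
width: 55.9
grasp_force: 20.0
```

>>> {"method": "send_rows", "body": {"gripper": [-1, -1, -1, -1, -1, -1, -1, -1], "dp": [[4, -36, 0], [7, -68, 0], [10, -95, 0], [12, -112, 0], [13, -120, 0], [13, -120, -15], [13, -120, -35], [13, -120, -40]], "turn": [0, 0, 0, 0, 0, 0, 0, 0]}}

```text
t: 34.35
ee_pos: [535.0, 30.5, 102.8]
orientation: [-2.224, -2.216, 0.003]
ft_force: [-0.5, 0.3, -2.0]
width: 55.8
grasp_force: 20.0
```

```bash
python3 - <<'E'
from h import *
p=grab_frame("wrist");save(p,"w10");s=state();print(s["t"],s["ee_pos"])
for o in("red_coaster","glue_bottle"):
    for q in silhouettes(p,o)[:1]:print(o,q["conf"],q["bbox"])
P=s["ee_pos"];b=P[2]-79+2.5
for y in (P[1]-4,P[1],P[1]+4):print(proj(p,[[P[0],y+29,b]]))
print(proj(p,[[536,29+37,11]]))
E
```

```text
34.4 [535.0985254   30.43117469 102.87763015]
red_coaster 0.65 [241.2, 175.2, 96.5, 58.2]
glue_bottle 0.62 [221.9, 148.3, 269.5, 244.8]
[[284.05049726 188.25592845]]
[[284.01798184 182.6857033 ]]
[[283.98518378 177.0673607 ]]
[[285.25639162 170.68132544]]
```

View pics/w10.png

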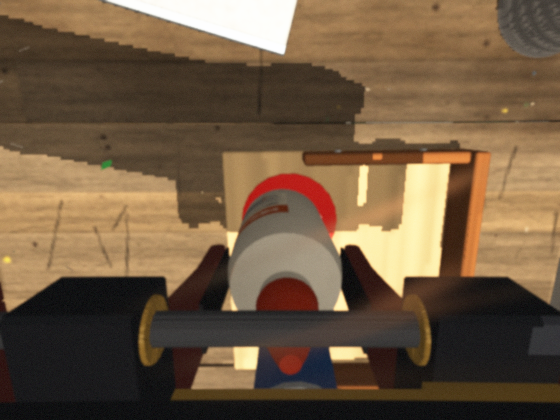

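The bottle hangs over the red coaster: base far edge at row 187, coaster rim at row 175, columns aligned. Lower and release.

>>> {"method": "send_rows", "body": {"gripper": [-1, -1, -1, -1, -1, 0.0, 0.5, 1], "dp": [[1, 0, -4], [1, 0, -8], [1, 0, -10], [1, 0, -11], [1, 0, -11], [1, 0, -11], [1, 0, -11], [1, 0, -11]], "turn": [0, 0, 0, 0, 0, 0, 0, 0]}}

```text
t: 35.3
ee_pos: [537.7, 30.3, 93.5]
orientation: [2.226, 2.217, 0.001]
ft_force: [0.1, -0.3, -0.0]
width: 68.7
grasp_force: 0.0
```

>>> {"method": "send_rows", "body": {"gripper": [1, 1, 1, 1, 1, 1, 1, 1], "dp": [[0, 0, 0], [0, 0, 0], [0, 0, 20], [0, 0, 50], [0, 0, 85], [0, 0, 120], [0, 0, 145], [0, 0, 145]], "turn": [0, 0, 0, 0, 0, 0, 0, 0]}}

```text
t: 36.1
ee_pos: [539.3, 30.3, 241.8]
orientation: [2.224, 2.215, 0.009]
ft_force: [-0.4, 1.0, 0.6]
width: 87.6
grasp_force: 0.0
```

>>> {"method": "send_rows", "body": {"gripper": [1, 1, 1, 1, 1, 1, 1, 1], "dp": [[-8, 40, 0], [-16, 80, 0], [-24, 120, 0], [-32, 160, 0], [-40, 200, 0], [-50, 240, 0], [-50, 260, 0], [-50, 260, 0]], "turn": [0, 0, 0, 0, 0, 0, 0, 0]}}

```text
t: 36.9
ee_pos: [486.3, 293.3, 237.0]
orientation: [-2.22, -2.222, 0.001]
ft_force: [-0.1, -0.2, -0.4]
width: 87.8
grasp_force: 0.0
```

```bash
python3 - <<'E'
from h import *
p=grab_frame("top");s=state();print(s["t"],s["ee_pos"])
a=p["color"][190:300,220:440,::-1];cv2.imwrite("pics/top11c.png",cv2.resize(a,None,fx=3.6,fy=3.6,interpolation=cv2.INTER_CUBIC))
E
```

```text
36.95 [487.11418937 290.67081759 237.22864694]
```

View pics/top11c.png

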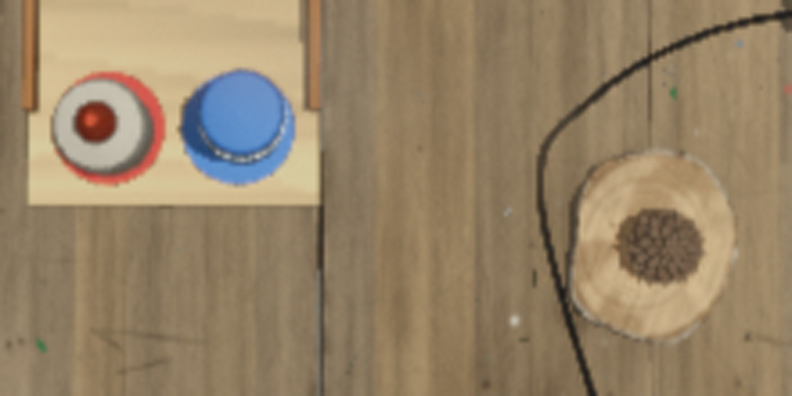

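Bottle (cap at (95,121)) and can (cap at (242,110)) stand on their coasters, and the cone is central on the slice at (660,246). The arm is clear, so I hand in.

```bash
python3 -c "
from h import *
print(finish_job())"
```

```text
the job is handed in; nothing more can be done
None
```

The job is handed in: the bottle is back on the red coaster and the can on the blue one, each about 4 mm off centre by camera. The cone stands upright near the middle of the birch slice; I never moved the arm near the tin or tape roll.

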